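# Line up the turned boxes for oiling

### The arm

A 6-joint arm with a two-finger parallel gripper is mounted at the origin on the work surface. World frame = base frame: x ahead of the robot, y to its left, z up, the work surface at z = 0. Lengths are in mm, angles in rad, forces in N, time in s.
With the tool pointing down it reaches from about 350 to 775 mm from the base axis. Payload 7.3 kg.
Tool frame: the origin (TCP) lies between the finger pads; the fingertips stand 22 mm ahead of it and the grasp point (between the pads) lies 3 mm ahead of it; z points along the fingers, x is the direction in which the jaws open and shut, and the axes are right-handed (so a half turn about z gives the same grasp; the last joint's range is limited). The gripper opens to 92 mm and grips with 3 to 60 N. Pads are 19 mm wide; open, the fingers measure 130 mm over their backs; the gripper's body (75 mm by 190 mm) begins 47 mm behind the grasp point.
Start: joints at [-1.32, 0.342, 1.524, -0, 1.275, -0.146], TCP at [202.919, -484.217, 248.741] pointing down, gripper open.
Joint ranges: [-2.53, 2.53], [-0.77, 2.02], [0.04, 2.7], [-1, 4.14], [0.28, 2.66], [-3.11, 3.11]. Speed limits (rad/s): [2.57, 2.57, 3.14, 3.14, 3.14, 3.14].

### API

Orientations are given as [roll, pitch, yaw] about the fixed x, y, z axes, in that order (R = Rz(yaw) Ry(pitch) Rx(roll)).
In Python, from plant import * gives the robot as it stands. The module is installed in compiled form; this text tells all that it offers.
- The arm moves only by the shell command python3 -m handwheel 'ROWS' [OPENING]. ROWS is a JSON object of lists of equal length, an entry for each row: "translation": the shift along the world's x, y, z in units of 15 cm (1.0 is 15 cm), a list of three; "twist": the turn about the world's z in units of 90 degrees (1.0 is 90 degrees). In form: {"translation": [[tx, ty, tz], ...], "twist": [twist, ...]}. A call has exactly 8 rows; each row shifts and turns the pose as measured when the row begins; what a row does not reach is not made up. A row lasts 1/8 s, in which the tool goes at most 62.5 mm and 10.7 degrees, less where a joint would pass 70% of its speed; a pose out of reach is approached as far as the arm can. A call with a number of a shift or a turn outside -1 to 1 is refused whole. A call with a gripper value outside its range is refused whole. OPENING is the closure in counts, from 0 (fully open) to 255 (shut), set as the call begins (- or left out, the last holds). The fingers move at their own pace and stop on an object; the grip force is fixed at half the most. Time passes only in rows, so rows that do not move let the fingers close, or fill a call up. It gives the time, the measured TCP pose, the force and the opening at its end, in the units of the state.
- get_obs(): the state, without advancing time (a new reading comes with each control period).
- capture(name): name is "scene" or "side" or "wrist"; returns a dict with "img" (480x640x3 uint8, red, green, blue), "vertical_fov" (degrees; the focal length in pixels is half the picture's height over the tangent of half this angle, whatever the lens; pixels are square), "cx", "cy" (the principal point, pixels), "world_from_camera" (4x4, takes a point from camera to world coordinates). Camera axes: x right, y up, looking along -z (the intrinsics and any distortion apply to the point x, -y, -z); pixel columns grow to the right and rows downward; lengths in mm; the calibration is good to about 2 mm. A picture is of the moment at which its call begins. There is no depth.
- close_job(): hands the job in, once; it reports no verdict.
Trained networks look in the newest picture that a camera, given by its name, has taken for a name from the list of things; names that differ only in an ending like _2 or _b are one class to them, and where a whole thing is asked for, a point or a joint stands for the part that bears it (a point fixed in the world has none). Each returns a list of dicts, best first, with "score" (0 to 1); they miss things now and then, are a little off and sometimes report something else, mostly with a low value. They report only what shows in the picture. A call takes as long as a camera call. They do not tell look-alikes from the thing itself.
- search_frame(camera, label): "position" ([x, y, z] in mm, in the coordinates of the camera as it stood for that picture, good to about 4 mm: the middle of the surface that is visible of it).
- spot_point(camera, label): "position" ([x, y, z] in mm, in the coordinates of the camera as it stood for that picture, good to about 4 mm: a listed point, or the origin of a listed thing).
The state is a dict: "time": time; "joint_positions": joint angles; "dq": joint speeds; "tau": joint torques, N m; "tool_pos": TCP position; "tcp_rot": TCP orientation; "contact_force": force on the tool from outside, world axes, zero at the start; "moment": the same for the moment, N m; "grip_width": finger opening in mm.
Only numpy, scipy, OpenCV 4.12 (cv2) and the standard library are available. Lean on these libraries where they do the work, as an engineer would, in place of code of your own. Each camera call takes 0.05 s, during which the arm holds its last target.

### The job

Line up the four turned wooden boxes for oiling, one standing upright in the middle of each cork pad on the dark board, in order of height: the shortest on the pad next to the oil tin, rising to the tallest next to the sanding block. Do not tip any box over, and leave the oil tin and the sanding block where they are.

Things in the scene. Friction and masses are not known exactly. Their poses are not given: they have to be found in the camera images.
- box_56: the shortest of four loose turned wooden boxes with a fixed lid (one solid piece, about 0.1 kg): an upright straight-sided round brown box, 54 mm in diameter, side 42 mm high, with a small 16 mm wide light wooden knob on top, 56 mm high in all. Origin: centre of its underside; z up along its axis. At the start it stands upright on the bench.
- box_76: the second shortest of four loose turned wooden boxes with a fixed lid (one solid piece, about 0.1 kg): an upright straight-sided round brown box, 40 mm in diameter, side 62 mm high, with a small 16 mm wide light wooden knob on top, 76 mm high in all. Origin: centre of its underside; z up along its axis. At the start it stands upright on the bench.
- box_96: the second tallest of four loose turned wooden boxes with a fixed lid (one solid piece, about 0.1 kg): an upright straight-sided round brown box, 50 mm in diameter, side 82 mm high, with a small 16 mm wide light wooden knob on top, 96 mm high in all. Origin: centre of its underside; z up along its axis. At the start it stands upright on the bench.
- box_116: the tallest of four loose turned wooden boxes with a fixed lid (one solid piece, about 0.1 kg): an upright straight-sided round brown box, 44 mm in diameter, side 102 mm high, with a small 16 mm wide light wooden knob on top, 116 mm high in all. Origin: centre of its underside; z up along its axis. At the start it stands upright on the bench.
- pad_1: one end pad of a straight row of four identical flat round cork pads (pad_1, pad_2, pad_3, pad_4 in order, centres 95 mm apart), 66 mm in diameter, 3 mm thick, fixed on a dark wooden board 90 mm wide, 540 mm long and 12 mm thick that lies on the bench. Origin: centre of the pad's underside, which is 12 mm above the bench; a box is set down on its top, 15 mm above the bench. y runs along the row from pad_1 towards pad_4, x across it, z up.
- pad_2: an inner pad, next to pad_1 of a straight row of four identical flat round cork pads (pad_1, pad_2, pad_3, pad_4 in order, centres 95 mm apart), 66 mm in diameter, 3 mm thick, fixed on a dark wooden board 90 mm wide, 540 mm long and 12 mm thick that lies on the bench. Origin: centre of the pad's underside, which is 12 mm above the bench; a box is set down on its top, 15 mm above the bench. y runs along the row from pad_1 towards pad_4, x across it, z up.
- pad_3: an inner pad, next to pad_4 of a straight row of four identical flat round cork pads (pad_1, pad_2, pad_3, pad_4 in order, centres 95 mm apart), 66 mm in diameter, 3 mm thick, fixed on a dark wooden board 90 mm wide, 540 mm long and 12 mm thick that lies on the bench. Origin: centre of the pad's underside, which is 12 mm above the bench; a box is set down on its top, 15 mm above the bench. y runs along the row from pad_1 towards pad_4, x across it, z up.
- pad_4: the other end pad of a straight row of four identical flat round cork pads (pad_1, pad_2, pad_3, pad_4 in order, centres 95 mm apart), 66 mm in diameter, 3 mm thick, fixed on a dark wooden board 90 mm wide, 540 mm long and 12 mm thick that lies on the bench. Origin: centre of the pad's underside, which is 12 mm above the bench; a box is set down on its top, 15 mm above the bench. y runs along the row from pad_1 towards pad_4, x across it, z up.
- oil_tin: bare metal round oil tin with a black cap, 58 mm in diameter, 95 mm high, loose, standing on one end of the board in line with the pads, 95 mm beyond the end pad: beside pad_1 or beside pad_4, depending on the start. Origin: centre of its underside; z up. Not to be moved.
- sanding_block: plain grey sanding block, 66 x 40 mm and 29 mm high, loose, lying on the other end of the board, 95 mm beyond the end pad there. Origin: centre of its underside; its long side (x) lies across the board. Not to be moved.
There are look-alikes about, which are no part of the job. Leave any yellow look-alike of the box_116 alone.

How it is judged:
By the outcome, as a careful person would: the job done as asked, in the order asked, and still so for the second after the job is handed in, with the robot touching nothing.
It also fails if it takes over 102 s, if anything falls off the work surface, if the arm or the gripper's body presses on something with over 40 N, if the wrist force passes 120 N, or if a joint passes its speed limit or range.

## Working session

There is one attempt and no reset: what is moved stays moved. The work goes in short steps, Python scripts to look and compute and a shell command to move; the robot and the scene stay as the last step left them, time stands still between calls to the robot, and variables do not carry over. Pictures are saved under pics/ and viewed, and the job is handed in when it is done.

```bash
mkdir -p pics
cat > h.py <<'E'
from plant import *
import numpy as np, cv2
def snap(n,f):
    c=capture(n); cv2.imwrite('pics/'+f,c['img'][:,:,::-1]); return c
def w(c,p):
    return (np.array(c['world_from_camera'])@np.r_[p,1])[:3]
E
python3 - <<'E'
from h import *
o=get_obs(); print({k:np.round(v,3) for k,v in o.items()})
for n in ('scene','side','wrist'):
    c=snap(n,n+'0.png'); print(n,c['vertical_fov'],c['cx'],c['cy'],[k for k in c],np.round(c['world_from_camera'],3).tolist())
    if n=='wrist': continue
    for l in ['box_56','box_76','box_96','box_116','pad_1','pad_4','oil_tin','sanding_block']:
        print(l,[(round(d['score'],2),np.round(w(c,d['position'])).tolist()) for d in spot_point(n,l)])
E
```

```text
{'time': np.float64(0.0), 'joint_positions': array([-1.32 ,  0.343,  1.525,  0.   ,  1.275, -0.146]), 'dq': array([-0.003, -0.   ,  0.002, -0.002,  0.   ,  0.001]), 'tau': array([-1.0000e-03, -4.3125e+01, -2.4422e+01,  7.2000e-02,  5.6000e-02,
       -0.0000e+00]), 'tool_pos': array([ 202.841, -483.838,  248.057]), 'tcp_rot': array([-3.141e+00,  1.000e-03, -1.174e+00]), 'contact_force': array([0.087, 0.138, 0.903]), 'moment': array([-0.001, -0.065,  0.02 ]), 'grip_width': np.float64(92.098)}
scene 55.707237304323435 328.3658939445287 245.8517426858444 ['img', 'vertical_fov', 'cx', 'cy', 'world_from_camera'] [[-0.619, -0.595, 0.513, 1044.904], [0.785, -0.46, 0.415, 438.759], [-0.011, 0.66, 0.751, 778.653], [0.0, 0.0, 0.0, 1.0]]
box_56 [(0.97, [422.0, 402.0, 1.0]), (0.88, [436.0, -309.0, -1.0]), (0.87, [447.0, 79.0, 1.0]), (0.71, [471.0, -96.0, 1.0]), (0.56, [443.0, 323.0, -1.0])]
box_76 [(0.97, [422.0, 402.0, 1.0]), (0.88, [436.0, -309.0, -1.0]), (0.87, [447.0, 79.0, 1.0]), (0.71, [471.0, -96.0, 1.0]), (0.56, [443.0, 323.0, -1.0])]
box_96 [(0.97, [422.0, 402.0, 1.0]), (0.88, [436.0, -
[... 1458 characters left out ...]
-2.0]), (0.67, [427.0, 404.0, 1.0]), (0.65, [429.0, -311.0, -0.0])]
pad_1 [(0.96, [608.0, 66.0, 15.0]), (0.84, [621.0, -34.0, 15.0]), (0.76, [626.0, -125.0, 13.0]), (0.71, [607.0, 161.0, 9.0]), (0.34, [626.0, -216.0, 12.0])]
pad_4 [(0.96, [608.0, 66.0, 15.0]), (0.84, [621.0, -34.0, 15.0]), (0.76, [626.0, -125.0, 13.0]), (0.71, [607.0, 161.0, 9.0]), (0.34, [626.0, -216.0, 12.0])]
oil_tin [(0.9, [603.0, 251.0, 9.0])]
sanding_block [(0.83, [629.0, -217.0, 11.0])]
wrist 69.7403091488012 312.6269611310369 235.87747142843776 ['img', 'vertical_fov', 'cx', 'cy', 'world_from_camera'] [[0.386, 0.884, 0.263, 274.295], [-0.922, 0.37, 0.11, -453.494], [-0.0, -0.285, 0.958, 384.868], [0.0, 0.0, 0.0, 1.0]]
```

View pics/scene0.png

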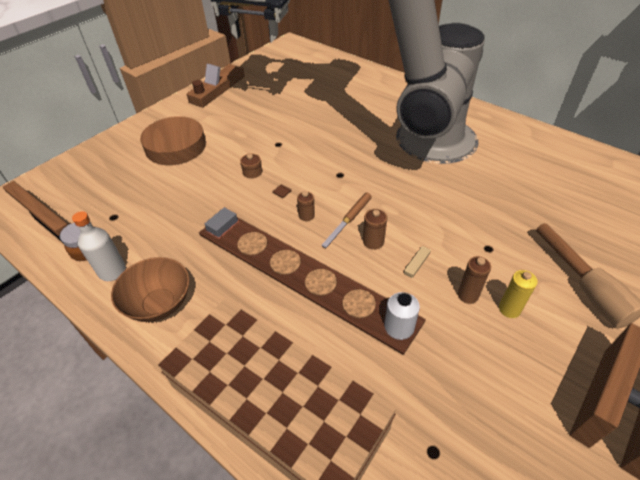

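View pics/side0.png

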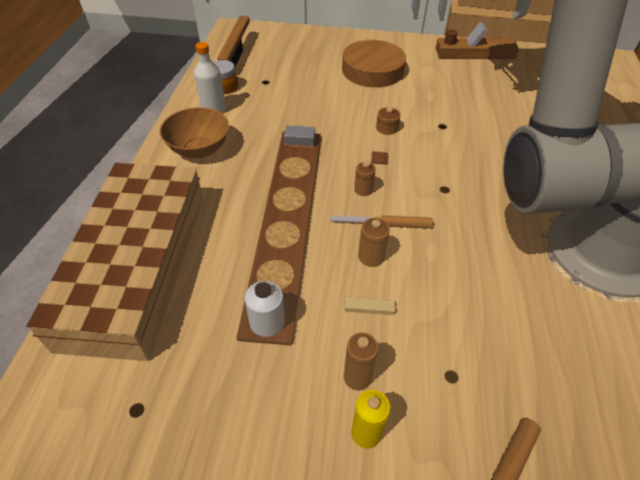

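The scene view shows the boxes by height:

| Box | Scene pixel |
|---|---|
| 56 | (251,165) |
| 76 | (306,206) |
| 96 | (375,229) |
| 116 | (474,280) |

The yellow look-alike is beside the 116, at (517,293). The oil tin (402,315) is at the +y end of the board and the sanding block (221,221) is at the −y end. Next I'll refine the pad row and check how much room there is to the chessboard.

```bash
cat >> h.py <<'E'
def ray(c,u,v,z):
    M=np.array(c['world_from_camera']); f=240/np.tan(np.radians(c['vertical_fov']/2))
    d=M[:3,:3]@np.array([(u-c['cx'])/f,-(v-c['cy'])/f,-1]); o=M[:3,3]
    return o+d*(z-o[2])/d[2]
def proj(c,P):
    M=np.array(c['world_from_camera']); f=240/np.tan(np.radians(c['vertical_fov']/2))
    p=M[:3,:3].T@(np.array(P)-M[:3,3]); return np.array([c['cx']-f*p[0]/p[2],c['cy']+f*p[1]/p[2]])
def pads(c,z=15):
    a=c['img']; hsv=cv2.cvtColor(a,cv2.COLOR_RGB2HSV)
    out=[]
    for g in [(606,163),(611,66),(617,-34),(624,-125)]:
        t=np.arange(0,6.3,.1); poly=np.array([proj(c,(g[0]+45*np.cos(s),g[1]+42*np.sin(s),z)) for s in t]).astype(np.int32)
        m=np.zeros(a.shape[:2],np.uint8); cv2.fillPoly(m,[poly],255)
        k=((hsv[...,2]>105)&(m>0)).astype(np.uint8)
        n,l,st,ce=cv2.connectedComponentsWithStats(k); 
        i=1+np.argmax(st[1:,4]); 
        cn=max(cv2.findContours((l==i).astype(np.uint8),0,2)[0],key=cv2.contourArea)
        (x,y),ax,_=cv2.fitEllipse(cv2.convexHull(cn)); out.append((x,y,*ax,ray(c,x,y,z)))
    return out
E
python3 - <<'E'
from h import *
for n in ('scene','side'):
    c=capture(n)
    for q in pads(c): print(n,np.round(q[:4],1),np.round(q[4],1))
    pts=[(240,310),(393,412)] if n=='scene' else [(198,170),(145,345)]
    print('chess top corners',[np.round(ray(c,*p,40)) for p in pts])
    print('knobs',[np.round(ray(c,*p,z)[:2]) for p,z in zip([(250,158),(306,196),(376,213),(479,261)] if n=='scene' else [(388,112),(366,165),(376,225),(363,342)],[56,76,96,116])])
E
```

```text
scene [360.3 301.3  32.2  37.4] [601.1 160.6  15. ]
scene [321.9 279.7  30.   37. ] [606.1  65.2  15. ]
scene [284.7 258.9  30.2  35.2] [611.5 -34.7  15. ]
scene [252.8 241.7  26.7  33.3] [ 618.1 -125.7   15. ]
chess top corners [array([774.,  -2.,  40.]), array([760., 339.,  40.])]
knobs [array([ 439., -304.]), array([478., -83.]), array([443.,  85.]), array([449., 320.])]
side [274.3 276.   39.9  51.6] [607.  163.3  15. ]
side [282.  234.3  34.8  48.1] [612.3  66.3  15. ]
side [288.6 196.9  30.3  45.1] [618.2 -33.8  15. ]
side [295.5 166.9  27.8  36.9] [ 620.3 -125.7   15. ]
chess top corners [array([810., -57.,  40.]), array([769., 336.,  40.])]
knobs [array([ 435., -298.]), array([470., -85.]), array([441.,  89.]), array([445., 324.])]
```

View pics/wrist0.png

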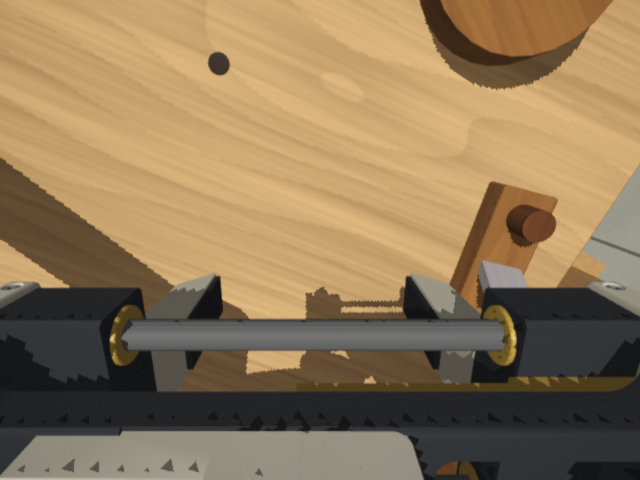

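```bash
python3 -m handwheel '{"translation":[[0.193,0.128,0],[0.193,0.128,0],[0.193,0.128,0],[0.193,0.128,0],[0.193,0.128,0],[0.193,0.128,0],[0.193,0.128,0],[0.193,0.128,0]],"twist":[0.0935,0.0935,0.0935,0.0935,0.0935,0.0935,0.0935,0.0935]}' 0
cat >> h.py <<'E'
def st():
    o=get_obs(); print('t',round(float(o['time']),2),'pos',np.round(o['tool_pos'],1),'rot',np.round(o['tcp_rot'],3),'F',np.round(o['contact_force'],1),'g',round(float(o['grip_width']),1)); return o
def find(n,l,f):
    c=snap(n,f)
    for d in spot_point(n,l): print(l,round(d['score'],2),np.round(w(c,d['position']),1))
    return c
E
python3 - <<'E'
from h import *
st(); find('wrist','box_56','w1.png')
E
```

```text
time: 2.05
tool_pos: [439.4, -327.1, 248.9]
tcp_rot: [3.14, -0.001, 0.034]
contact_force: [-0.1, -0.5, 0.5]
grip_width: 91.7
t 2.05 pos [ 439.4 -327.1  248.9] rot [ 3.14e+00 -1.00e-03  3.40e-02] F [-0.1 -0.5  0.5] g 91.7
box_56 0.95 [ 429.5 -312.5    1.6]
```

View pics/w1.png

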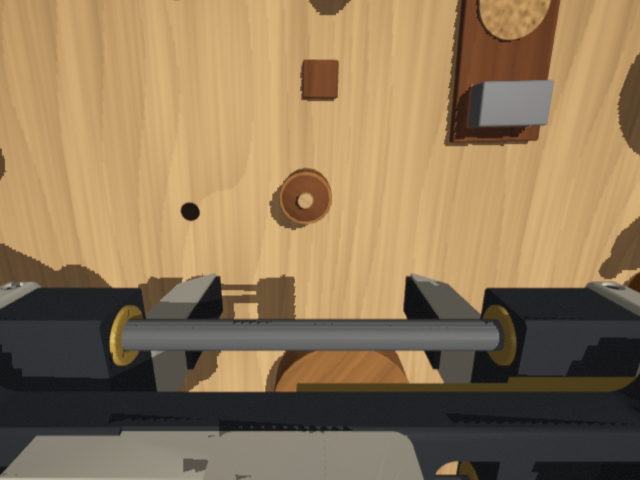

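```bash
cat >> h.py <<'E'
def lid(c,g,H,D):
    """fit side silhouette: optimise xy so that projected lid circle (z=H-14) outline lies on strong edges"""
    from scipy.optimize import minimize
    gr=cv2.GaussianBlur(cv2.cvtColor(c['img'],cv2.COLOR_RGB2GRAY).astype(np.float32),(0,0),1.2)
    t=np.linspace(0,2*np.pi,120)
    def cost(p,s=0):
        def samp(r):
            P=np.array([proj(c,(p[0]+r*np.cos(a),p[1]+r*np.sin(a),H-14)) for a in t]).astype(np.float32)
            return cv2.remap(gr,P[:,0].reshape(1,-1),P[:,1].reshape(1,-1),1)[0]
        return -np.mean(np.clip(samp(D/2+3)-samp(D/2-3),-20,60))
    best=min(((cost((g[0]+dx,g[1]+dy)),g[0]+dx,g[1]+dy) for dx in range(-12,13,3) for dy in range(-12,13,3)))
    r=minimize(cost,best[1:],method='Nelder-Mead',options=dict(initial_simplex=[best[1:],(best[1]+2,best[2]),(best[1],best[2]+2)]))
    return r.x,r.fun
E
python3 - <<'E'
from h import *
c=capture('wrist')
print('lid',np.round(ray(c,306,196,42),1),'knob',np.round(ray(c,305.5,200.5,56),1))
print('fit',lid(c,(432,-308),56,54))
M=c['world_from_camera']; print(np.round(M,3).tolist())
E
```

```text
lid [ 434.1 -308.4   42. ] knob [ 433.9 -310.3   56. ]
fit (array([ 432.10515227, -307.4251789 ]), np.float64(-47.96535110473633))
[[0.999, -0.033, -0.011, 438.15], [0.035, 0.958, 0.285, -248.055], [0.001, -0.285, 0.959, 384.849], [0.0, 0.0, 0.0, 1.0]]
```

```bash
python3 -m handwheel '{"translation":[[-0.043,0.12,0],[0,0,-0.25],[0,0,-0.25],[0,0,-0.25],[0,0,-0.25],[0,0,-0.25],[0,0,-0.15],[0,0,-0.04]],"twist":[-0.02,0,0,0,0,0,0,0]}' 0
python3 -c "
from h import *
st()"
```

```text
time: 3.2
tool_pos: [427.0, -314.4, 28.5]
tcp_rot: [3.135, -0.003, -0.022]
contact_force: [-0.5, 0.9, -0.2]
grip_width: 91.8
t 3.2 pos [ 427.  -314.4   28.5] rot [ 3.135e+00 -3.000e-03 -2.200e-02] F [-0.5  0.9 -0.2] g 91.8
```

```bash
python3 -m handwheel '{"translation":[[0.03,0.033,0],[0.01,0,0],[0,0,0],[0,0,0],[0,0,0],[0,0,0],[0,0,0],[0,0,0]],"twist":[0,0,0,0,0,0,0,0]}' 255
python3 -c "
from h import *
st();c=snap('wrist','w2.png')"
```

```text
time: 4.2
tool_pos: [434.2, -310.9, 31.7]
tcp_rot: [3.132, -0.006, -0.024]
contact_force: [0.2, 0.3, 0.0]
grip_width: 53.4
t 4.2 pos [ 434.2 -310.9   31.7] rot [ 3.132 -0.006 -0.024] F [0.2 0.3 0. ] g 53.4
```

View pics/w2.png

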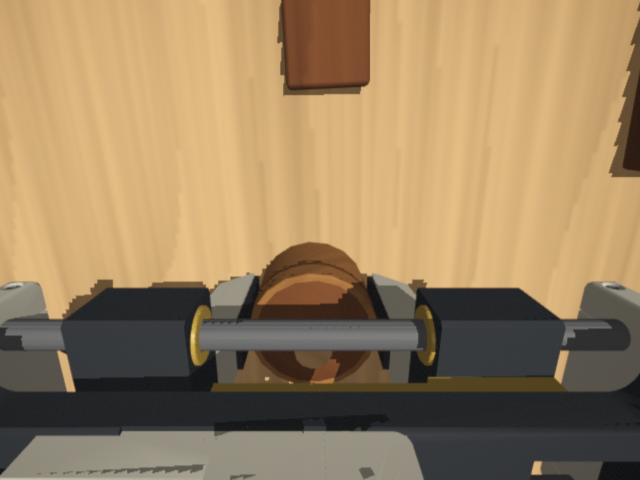

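```bash
python3 -m handwheel '{"translation":[[0,0,0.25],[0,0,0.3],[0,0,0.3],[0,0,0.3],[0.1,0.25,0],[0.1,0.25,0],[0.1,0.25,0],[0.1,0.25,0]],"twist":[0.01,0,0,0,0,0,0,0]}' -
python3 -c "
from h import *
st();c=capture('wrist');cv2.imwrite('pics/w3.png',c['img'][:,:,::-1]);print(np.round([q[4] for q in pads(c)],1))"
```

```text
time: 5.25
tool_pos: [493.7, -158.5, 209.6]
tcp_rot: [3.132, -0.007, -0.014]
contact_force: [0.2, -0.3, -0.5]
grip_width: 53.4
t 5.25 pos [ 493.7 -158.5  209.6] rot [ 3.132 -0.007 -0.014] F [ 0.2 -0.3 -0.5] g 53.4Traceback (most recent call last):
  File "<string>", line 3, in <module>
    st();c=capture('wrist');cv2.imwrite('pics/w3.png',c['img'][:,:,::-1]);print(np.round([q[4] for q in pads(c)],1))
                                                                                                        ~~~~^^^
  File "h.py", line 22, in pads
    i=1+np.argmax(st[1:,4]);
        ~~~~~~~~~^^^^^^^^^^
    return _wrapfunc(a, 'argmax', axis=axis, out=out, **kwds)
    return bound(*args, **kwds)
ValueError: attempt to get argmax of an empty sequence
```

View pics/w3.png

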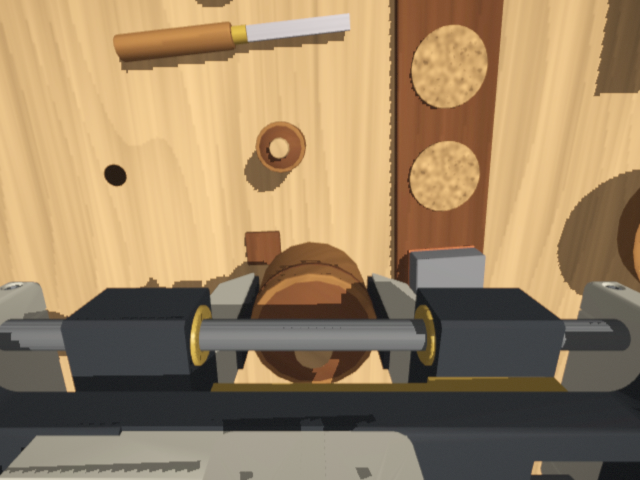

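```bash
cat >> h.py <<'E'
def pad(c,u,v,z=15):
    """blob of cork around pixel"""
    hsv=cv2.cvtColor(c['img'],cv2.COLOR_RGB2HSV)
    m=np.zeros((480,640),np.uint8); cv2.circle(m,(int(u),int(v)),48,255,-1)
    k=((hsv[...,2]>125)&(m>0)).astype(np.uint8)
    n,l,s,ce=cv2.connectedComponentsWithStats(k)
    i=l[int(v),int(u)]
    cn=max(cv2.findContours((l==i).astype(np.uint8),0,2)[0],key=cv2.contourArea)
    (x,y),ax,_=cv2.fitEllipse(cv2.convexHull(cn)); return np.round((x,y,*ax),1),np.round(ray(c,x,y,z),1)
E
python3 -c "
from h import *
o=get_obs();c=capture('wrist')
for p in [(449,66),(445,175)]: print(pad(c,*p))
print('box76',np.round(ray(c,281,147,62),1),np.round(ray(c,279,148,76),1),lid(c,(472,-93),76,40))
z=o['tool_pos'][2]-31.7
print('held',np.round(ray(c,313,330,42+z)-o['tool_pos'],1))
"
```

```text
(array([449. ,  66. ,  95.6,  95.8]), array([617.2, -22.5,  15. ]))
(array([445. , 175. ,  95.7,  95.8]), array([ 623.1, -117. ,   15. ]))
box76 [471.7 -87.3  62. ] [471.3 -87.4  76. ] (array([472.48910588, -90.01903403]), np.float64(-49.563777923583984))
held [ 0.4 -0.1 10.3]
```

```bash
python3 -c "
from h import *
st();c=find('wrist','pad_1','w4.png');st()
h=cv2.cvtColor(c['img'],cv2.COLOR_RGB2HSV)
for p in [(449,62),(449,66),(445,175),(480,120),(405,120),(440,125),(550,120)]: print(p,h[p[1],p[0]])
"
```

```text
t 5.35 pos [ 494.1 -156.4  209.6] rot [ 3.133 -0.007 -0.01 ] F [-0.5 -0.3 -0.4] g 53.8
pad_1 0.69 [ 623.4 -128.3   11.8]
pad_1 0.62 [618.3 -30.6  17.7]
t 5.45 pos [ 493.4 -159.2  209.5] rot [ 3.132 -0.006 -0.012] F [-0.1 -0.7 -0.4] g 53.6
(449, 62) [ 17 124 209]
(449, 66) [ 18 126 201]
(445, 175) [ 18 125 208]
(480, 120) [ 12 156 124]
(405, 120) [ 11 157 146]
(440, 125) [ 11 155 138]
(550, 120) [ 18 103 237]
```

View pics/w4.png

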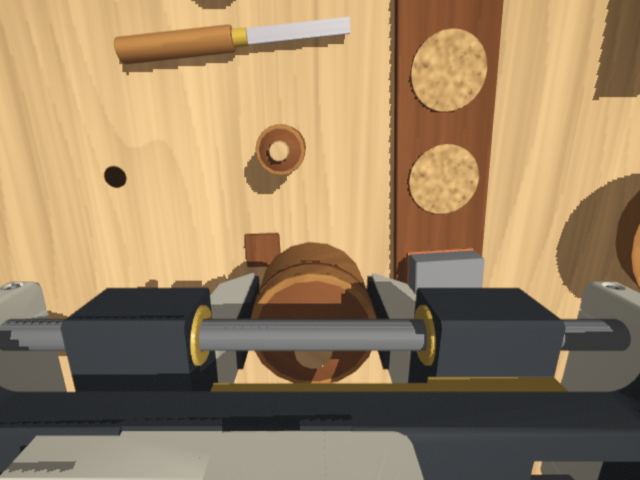

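```bash
python3 -m handwheel '{"translation":[[0.11,0.22,0],[0.11,0.22,0],[0.11,0.22,0],[0.11,0.22,0],[0.11,0.22,0],[0.11,0.22,0],[0.09,0.2,0],[0,0,0]],"twist":[0.01,0,0,0,0,0,0,0]}' -
cat >> h.py <<'E'
def pad(c,u,v,z=15):
    hsv=cv2.cvtColor(c['img'],cv2.COLOR_RGB2HSV)
    k=((hsv[...,2]>160)&(hsv[...,0]>13)).astype(np.uint8)*255
    k=cv2.morphologyEx(k,cv2.MORPH_CLOSE,np.ones((5,5)))
    m=np.zeros((480,640),np.uint8); cv2.circle(m,(int(u),int(v)),44,255,-1); k=k&m
    n,l,s,ce=cv2.connectedComponentsWithStats(k)
    i=1+np.argmax(s[1:,4])
    cn=max(cv2.findContours((l==i).astype(np.uint8),0,2)[0],key=cv2.contourArea)
    (x,y),ax,_=cv2.fitEllipse(cv2.convexHull(cn)); return np.round((x,y,*ax),1),np.round(ray(c,x,y,z),1)
E
python3 -c "
from h import *
st();c=find('wrist','pad_1','w5.png');find('wrist','oil_tin','w5.png');st()
print('held',ray(c,313,330,42+178)-get_obs()['tool_pos'])"
```

```text
time: 6.45
tool_pos: [608.3, 63.9, 208.1]
tcp_rot: [3.128, -0.005, -0.01]
contact_force: [-0.1, -0.7, -0.6]
grip_width: 53.9
t 6.45 pos [608.3  63.9 208.1] rot [ 3.128 -0.005 -0.01 ] F [-0.1 -0.7 -0.6] g 53.9
pad_1 0.73 [613.   63.3   8.7]
pad_1 0.65 [609.7 159.4  12.9]
t 6.65 pos [607.5  61.8 208.5] rot [ 3.128 -0.004 -0.013] F [ 0.1  1.  -0.4] g 53.6
held [ 1.23893424  3.04094944 11.46013695]
```

View pics/w5.png

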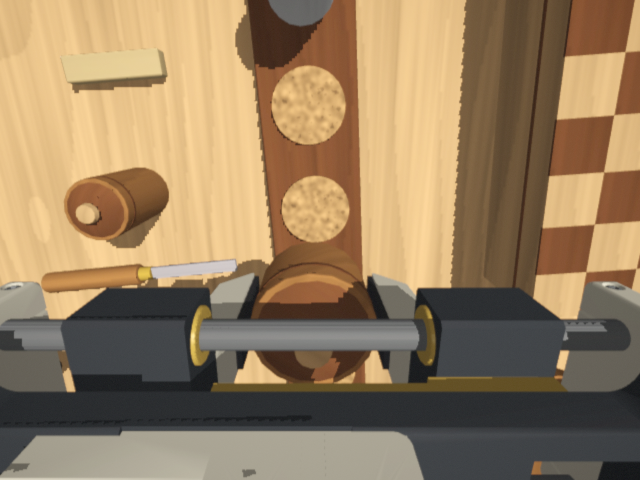

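```bash
python3 -c "
from h import *
st();c=capture('wrist')
for p in [(309,105),(315,209)]: print(pad(c,*p))
print(np.round(ray(c,113,206,82),1),lid(c,(445,82),96,50))
"
```

```text
t 6.65 pos [607.5  61.8 208.5] rot [ 3.128 -0.004 -0.013] F [ 0.1  1.  -0.4] g 53.6
(array([308.2, 104.3,  74.4,  79.6]), array([605.8, 162.3,  15. ]))
(array([315.2, 208.4,  67.5,  67.8]), array([611.1,  67.3,  15. ]))
[454.3  86.4  82. ] (array([444.33265262,  81.908093  ]), np.float64(-29.29724884033203))
```

```bash
python3 -m handwheel '{"translation":[[0,0.22,0],[0,0.22,0],[0,0.22,0],[0,0,-0.25],[0,0,-0.25],[0,0,-0.25],[0,0,-0.08],[0,0,0]],"twist":[0.01,0,0,0,0,0,0,0]}' -
python3 -c "
from h import *
st()"
```

```text
time: 7.7
tool_pos: [608.4, 155.6, 84.7]
tcp_rot: [3.128, -0.011, -0.007]
contact_force: [-0.5, 0.2, 0.0]
grip_width: 53.5
t 7.7 pos [608.4 155.6  84.7] rot [ 3.128 -0.011 -0.007] F [-0.5  0.2  0. ] g 53.5
```

```bash
python3 -m handwheel '{"translation":[[-0.013,0.036,0],[0,0,-0.08],[0,0,-0.08],[0,0,-0.04],[0,0,-0.02],[0,0,0],[0,0,0],[0,0,0]],"twist":[0,0,0,0,0,0,0,0]}' -
python3 -c "
from h import *
st();[capture('side') for _ in range(2)];c=snap('side','s1.png');st();st()"
```

```text
time: 8.7
tool_pos: [608.6, 161.4, 53.6]
tcp_rot: [3.129, -0.017, -0.007]
contact_force: [-0.1, 0.2, -1.8]
grip_width: 53.7
t 8.7 pos [608.6 161.4  53.6] rot [ 3.129 -0.017 -0.007] F [-0.1  0.2 -1.8] g 53.7
t 8.85 pos [608.6 161.4  53.6] rot [ 3.129 -0.017 -0.007] F [-0.1 -0.1  0.3] g 53.6
t 8.85 pos [608.6 161.4  53.6] rot [ 3.129 -0.017 -0.007] F [-0.1 -0.1  0.3] g 53.6
```

View pics/s1.png

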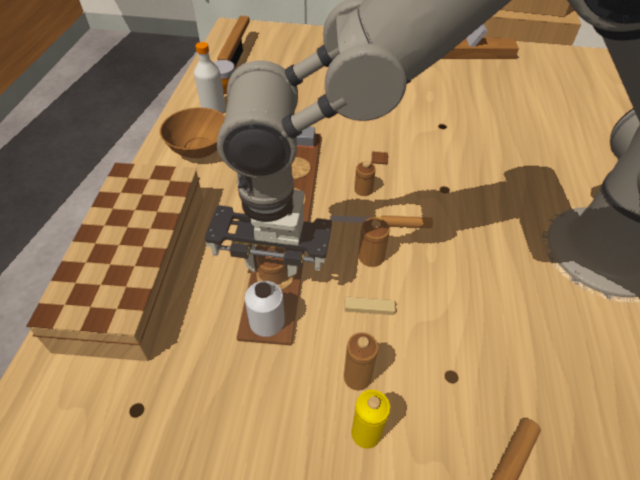

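```bash
python3 -m handwheel '{"translation":[[-0.015,0,0],[0,0,-0.02],[0,0,-0.02],[0,0,-0.01],[0,0,0],[0,0,0],[0,0,0],[0,0,0]],"twist":[0,0,0,0,0,0,0,0]}' -
python3 -c "
from h import *
st()"
```

```text
time: 9.85
tool_pos: [606.2, 161.4, 46.8]
tcp_rot: [3.129, -0.018, -0.007]
contact_force: [0.2, 0.2, 1.5]
grip_width: 53.3
t 9.85 pos [606.2 161.4  46.8] rot [ 3.129 -0.018 -0.007] F [0.2 0.2 1.5] g 53.3
```

```bash
python3 -m handwheel '{"translation":[[0,0,0],[0,0,0],[0,0,0],[0,0,0],[0,0,0],[0,0,0.1],[0,0,0.2],[0,0,0.4]],"twist":[0,0,0,0,0,0,0,0]}' 0
python3 -c "
from h import *
st()"
```

```text
time: 10.85
tool_pos: [603.5, 160.9, 150.7]
tcp_rot: [3.127, -0.008, -0.007]
contact_force: [1.4, -0.4, 0.1]
grip_width: 92.0
t 10.85 pos [603.5 160.9 150.7] rot [ 3.127 -0.008 -0.007] F [ 1.4 -0.4  0.1] g 92.0
```

```bash
python3 -m handwheel '{"translation":[[0,0,0.3],[-0.15,-0.11,0.25],[-0.16,-0.13,0],[-0.18,-0.14,0],[-0.18,-0.14,0],[-0.18,-0.14,0],[-0.18,-0.14,0],[-0.02,-0.01,0]],"twist":[0,0,0,0,0,0,0,0]}' -
python3 -c "
from h import *
st();c=find('wrist','box_96','w6.png');st()
print(lid(c,(445,82),96,50))
c=find('side','box_56','s2.png')"
```

```text
time: 11.85
tool_pos: [443.8, 37.0, 252.0]
tcp_rot: [3.129, -0.034, -0.006]
contact_force: [0.6, -0.5, -0.9]
grip_width: 91.9
t 11.85 pos [443.8  37.  252. ] rot [ 3.129 -0.034 -0.006] F [ 0.6 -0.5 -0.9] g 91.9
box_96 0.93 [467.4 -89.1   1.5]
box_96 0.57 [603.6 159.7  16.3]
t 11.95 pos [445.2  37.6 251.9] rot [ 3.129 -0.035 -0.005] F [-0.3 -0.   0.3] g 91.5
(array([440.60888672,  85.87280273]), np.float64(-45.13581848144531))
box_56 0.89 [605.5 159.2  14. ]
box_56 0.84 [ 4.293e+02  4.068e+02 -3.000e-01]
box_56 0.8 [445.9 326.6  -1.5]
box_56 0.78 [440.9  83.1   0.5]
box_56 0.67 [471.  -96.5  -0. ]
```

View pics/w6.png

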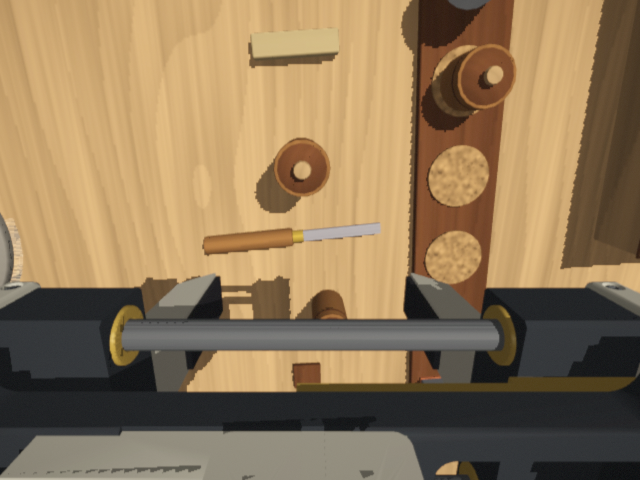

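View pics/s2.png

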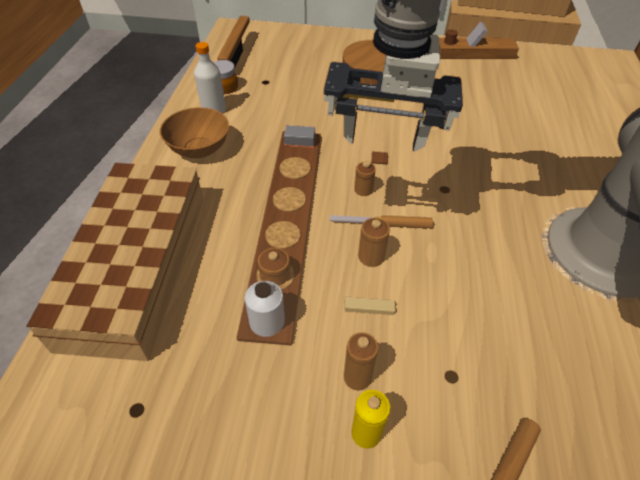

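```bash
python3 -m handwheel '{"translation":[[-0.01,0.16,0],[0,0.14,0],[0,0,-0.2],[0,0,-0.25],[0,0,-0.25],[0,0,-0.25],[0,0,-0.2],[0,0,-0.06]],"twist":[0,0,0,0,0,0,0,0]}' 0
python3 -c "
from h import *
st()"
```

```text
time: 13.05
tool_pos: [450.9, 89.8, 64.6]
tcp_rot: [3.131, -0.039, 0.002]
contact_force: [0.1, -0.4, 0.6]
grip_width: 91.7
t 13.05 pos [450.9  89.8  64.6] rot [ 3.131e+00 -3.900e-02  2.000e-03] F [ 0.1 -0.4  0.6] g 91.7
```

```bash
python3 -m handwheel '{"translation":[[-0.05,-0.04,-0.02],[0,0,0],[0,0,0],[0,0,0],[0,0,0],[0,0,0],[0,0,0],[0,0,0]],"twist":[0,0,0,0,0,0,0,0]}' 255
python3 -c "
from h import *
st();c=snap('wrist','w7.png');st()"
```

```text
time: 14.05
tool_pos: [444.8, 83.9, 64.3]
tcp_rot: [3.131, -0.044, 0.003]
contact_force: [0.4, 0.5, -2.1]
grip_width: 50.0
t 14.05 pos [444.8  83.9  64.3] rot [ 3.131e+00 -4.400e-02  3.000e-03] F [ 0.4  0.5 -2.1] g 50.0
t 14.1 pos [444.8  83.9  64.3] rot [ 3.131e+00 -4.400e-02  3.000e-03] F [ 0.1  0.1 -1.4] g 49.7
```

View pics/w7.png

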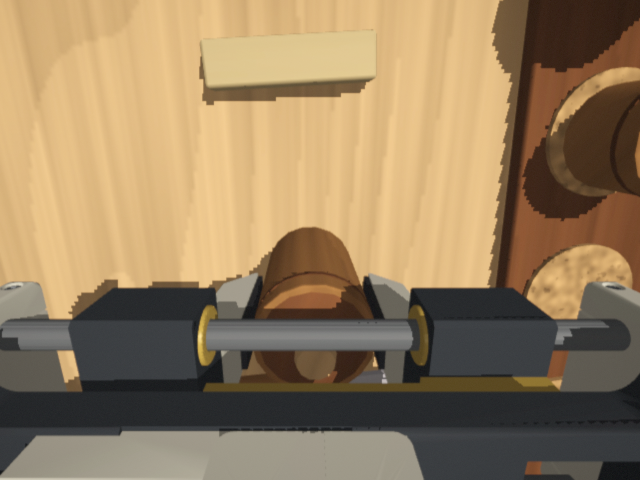

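```bash
python3 -m handwheel '{"translation":[[0,0,0.3],[0,0,0.3],[0,0,0.3],[0.22,-0.25,0],[0.22,-0.25,0],[0.22,-0.25,0],[0.22,-0.25,0],[0.22,-0.25,0]],"twist":[0,0,0,0,0,0,0,0]}' -
python3 -c "
from h import *
capture('scene');capture('scene')
o=st();c=snap('wrist','w8.png');o=st()
for p in [(309,105),(315,209)]: 
  try: print(pad(c,*p))
  except Exception as e: print(e)
z=o['tool_pos'][2]-64
print('held',ray(c,313,325,82+z)-o['tool_pos'])
"
```

```text
time: 15.1
tool_pos: [611.5, -106.7, 203.7]
tcp_rot: [3.131, -0.043, 0.008]
contact_force: [0.5, 0.7, -1.4]
grip_width: 49.9
t 15.2 pos [ 612.9 -109.5  202.8] rot [ 3.129 -0.044  0.005] F [ 0.3 -0.6 -1. ] g 49.9
t 15.25 pos [ 611.3 -107.3  202.7] rot [ 3.131 -0.042  0.006] F [-0.4  1.  -0.4] g 50.1
(array([307.6, 118.7,  61.2,  73.7]), array([616.4, -21.1,  15. ]))
(array([312.7, 227.5,  63.8,  67.3]), array([ 621.5, -121.5,   15. ]))
held [ 1.26501977  4.87230483 18.        ]
```

View pics/w8.png

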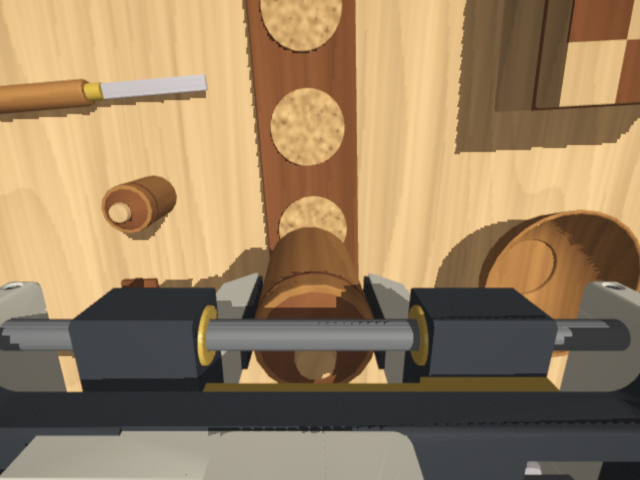

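```bash
python3 -c "
from h import *
c=capture('wrist');o=st()
for p in [(307.5,127),(301,11)]: print(np.round(ray(c,*p,15),1))
z=o['tool_pos'][2]-64
for p,h in [((314,328),82),((316,362),96)]: print('held',np.round(ray(c,*p,h+z)-o['tool_pos'],1))
"
```

```text
t 15.3 pos [ 610.4 -105.9  202.8] rot [ 3.132 -0.041  0.007] F [-0.2  0.3 -1.4] g 50.1
[614.4 -25.6  15. ]
[609.   64.6  15. ]
held [ 0.9  4.4 18. ]
held [ 1.1 -0.5 32. ]
```

```bash
python3 -m handwheel '{"translation":[[0.03,0.2,0],[0,0.2,0],[0,0.12,0],[0,0,-0.2],[0,0,-0.2],[0,0,-0.2],[0,0,-0.1],[0,0,0]],"twist":[0,0,0,0,0,0,0,0]}' -
python3 -c "
from h import *
st()
c=capture('side');st();c=snap('side','s3.png');st()"
```

```text
time: 16.3
tool_pos: [610.9, -19.5, 97.0]
tcp_rot: [3.132, -0.041, 0.013]
contact_force: [-0.1, 0.0, -0.9]
grip_width: 49.9
t 16.3 pos [610.9 -19.5  97. ] rot [ 3.132 -0.041  0.013] F [-0.1  0.  -0.9] g 49.9
t 16.35 pos [611.4 -19.6  97.8] rot [ 3.132 -0.043  0.013] F [-0.6  0.2 -1.5] g 49.9
t 16.4 pos [611.9 -19.8  98.5] rot [ 3.132 -0.044  0.013] F [ 0.4  0.8 -2.1] g 50.6
```

View pics/s3.png

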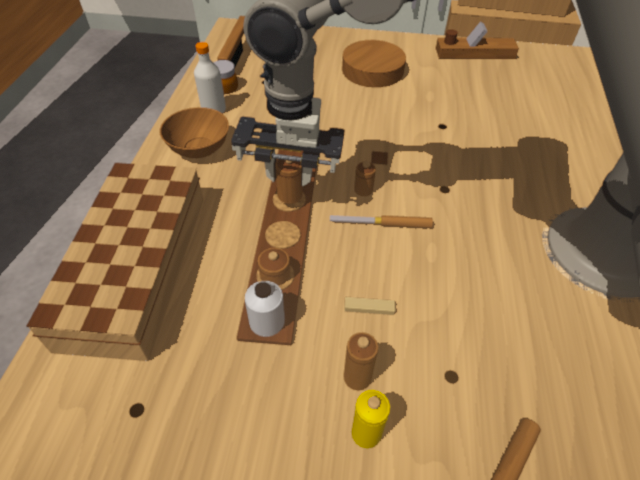

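```bash
python3 -m handwheel '{"translation":[[0.03,-0.06,0],[0,0,0],[0,0,-0.04],[0,0,-0.04],[0,0,-0.02],[0,0,0],[0,0,0],[0,0,0]],"twist":[0,0,0,0,0,0,0,0]}' -
python3 -c "
from h import *
capture('wrist');st()"
```

```text
time: 17.4
tool_pos: [618.2, -29.8, 85.2]
tcp_rot: [3.131, -0.049, 0.013]
contact_force: [-0.5, 0.3, -1.9]
grip_width: 50.3
t 17.45 pos [618.1 -29.8  85.2] rot [ 3.131 -0.049  0.013] F [ 0.6 -1.4 -1.4] g 50.4
```

```bash
python3 -m handwheel '{"translation":[[-0.018,0,0],[0,0,-0.02],[0,0,-0.015],[0,0,-0.01],[0,0,0],[0,0,0],[0,0,0],[0,0,0]],"twist":[0,0,0,0,0,0,0,0]}' -
python3 -c "
from h import *
c=snap('side','s4.png');st()
im=cv2.imread('pics/s4.png')[120:280,220:340];cv2.imwrite('pics/s4c.png',cv2.resize(im,None,fx=5,fy=4))"
```

```text
time: 18.45
tool_pos: [615.5, -29.9, 79.3]
tcp_rot: [3.13, -0.05, 0.013]
contact_force: [0.1, 0.5, 0.4]
grip_width: 50.1
t 18.5 pos [615.5 -29.9  79.3] rot [ 3.13  -0.05   0.013] F [-0.5  1.1  0.9] g 49.7
```

View pics/s4c.png

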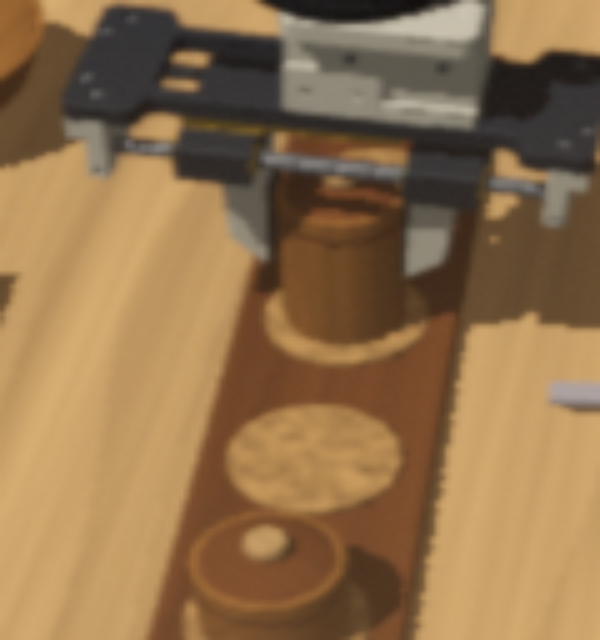

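```bash
python3 -m handwheel '{"translation":[[0,0,-0.005],[0,0,0],[0,0,0],[0,0,0],[0,0,0],[0,0,0.1],[0,0,0.25],[0,0,0.4]],"twist":[0,0,0,0,0,0,0,0]}' 0
python3 -c "
from h import *
st();c=snap('side','s5.png');st()
im=cv2.imread('pics/s5.png')[120:280,220:340];cv2.imwrite('pics/s5c.png',cv2.resize(im,None,fx=5,fy=4))"
```

```text
time: 19.5
tool_pos: [613.2, -29.6, 190.7]
tcp_rot: [3.132, -0.041, 0.013]
contact_force: [2.1, 0.8, -0.0]
grip_width: 92.0
t 19.5 pos [613.2 -29.6 190.7] rot [ 3.132 -0.041  0.013] F [ 2.1  0.8 -0. ] g 92.0
t 19.55 pos [617.3 -30.1 201.2] rot [ 3.129 -0.057  0.013] F [ 3.  -0.   5.7] g 91.9
```

View pics/s5c.png

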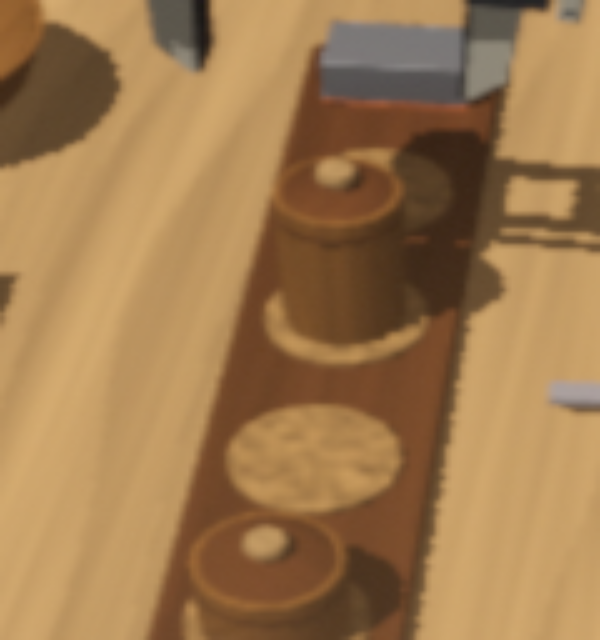

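```bash
python3 -m handwheel '{"translation":[[0,0,0.05],[-0.1,-0.08,0.05],[-0.15,-0.11,0.05],[-0.2,-0.15,0],[-0.2,-0.15,0],[-0.17,-0.13,0],[-0.1,-0.08,0],[-0.05,-0.03,0]],"twist":[0,0,0,0,0,0,0,0]}' -
python3 -c "
from h import *
capture('side');st();c=find('wrist','box_76','w9.png');st()
print(lid(c,(472,-93),76,40))"
```

```text
time: 20.55
tool_pos: [458.4, -143.8, 221.7]
tcp_rot: [3.132, -0.047, 0.012]
contact_force: [0.4, 0.1, -0.4]
grip_width: 91.9
t 20.6 pos [ 457.9 -143.9  221.7] rot [ 3.132 -0.047  0.013] F [-0.2 -0.4 -0.1] g 91.8
box_76 0.78 [468.9 -87.    1.1]
box_76 0.57 [617.4 -29.6  13.9]
t 20.7 pos [ 459.9 -143.3  222.2] rot [ 3.131 -0.049  0.013] F [0.1 0.2 0. ] g 92.0
(array([466.5254149, -93.3805188]), np.float64(-44.12842559814453))
```

View pics/w9.png

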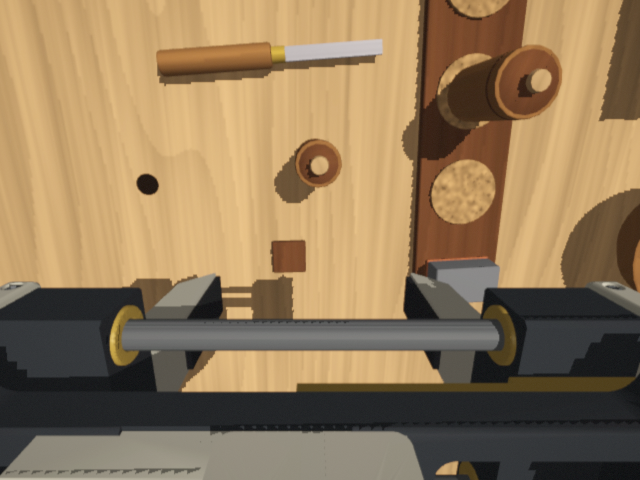

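```bash
python3 -m handwheel '{"translation":[[0.06,0.15,0],[0,0.14,0],[0,0.02,-0.15],[0,0,-0.25],[0,0,-0.25],[0,0,-0.22],[0,0,-0.15],[0,0,-0.05]],"twist":[0,0,0,0,0,0,0,0]}' 0
python3 -c "
from h import *
capture('side');st();c=snap('wrist','w10.png')"
```

```text
time: 21.7
tool_pos: [473.8, -90.9, 56.8]
tcp_rot: [3.131, -0.053, 0.021]
contact_force: [-0.4, 0.2, 1.1]
grip_width: 91.7
t 21.75 pos [473.8 -90.9  56.6] rot [ 3.131 -0.053  0.02 ] F [-0.8  0.2 -0.8] g 91.8
```

View pics/w10.png

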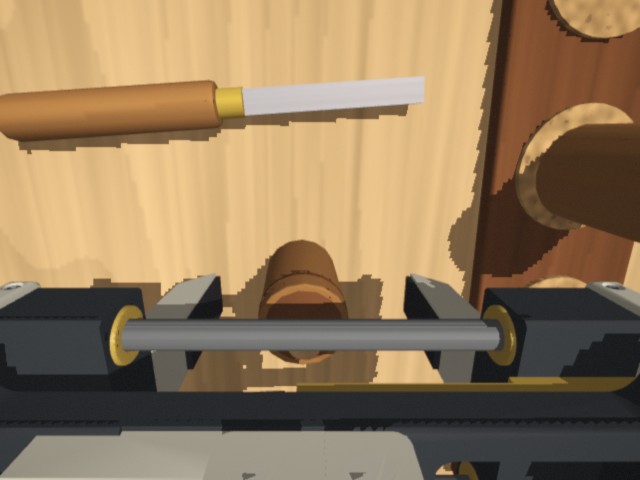

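```bash
python3 -c "
from h import *
c=capture('wrist');print(ray(c,304,322,62),lid(c,(470,-92),76,40))"
python3 -m handwheel '{"translation":[[-0.025,0,-0.03],[0,0,-0.03],[0,0,-0.01],[0,0,0],[0,0,0],[0,0,0],[0,0,0],[0,0,0]],"twist":[0,0,0,0,0,0,0,0]}' 255
python3 -c "
from h import *
st()"
```

```text
[470.48103676 -90.94613445  62.        ] (array([466.85250854, -73.79864502]), np.float64(-43.74264144897461))
time: 22.85
tool_pos: [471.6, -92.0, 49.9]
tcp_rot: [3.129, -0.059, 0.02]
contact_force: [-0.8, -1.2, -0.3]
grip_width: 40.1
t 22.85 pos [471.6 -92.   49.9] rot [ 3.129 -0.059  0.02 ] F [-0.8 -1.2 -0.3] g 40.1
```

```bash
python3 -m handwheel '{"translation":[[0,0,0.2],[0,0,0.3],[0,0,0.3],[0.1,0.11,0.2],[0.22,0.25,0.05],[0.25,0.28,0],[0.22,0.25,0],[0.12,0.14,0]],"twist":[0,0,0,0,0,0,0,0]}' -
python3 -c "
from h import *
capture('side');capture('side');st();c=snap('wrist','w11.png')"
```

```text
time: 23.85
tool_pos: [611.1, 66.5, 212.4]
tcp_rot: [3.13, -0.062, 0.015]
contact_force: [0.7, -1.0, 0.3]
grip_width: 40.5
t 23.95 pos [611.1  66.8 212. ] rot [ 3.13  -0.062  0.016] F [ 0.8 -1.  -0.1] g 40.1
```

View pics/w11.png

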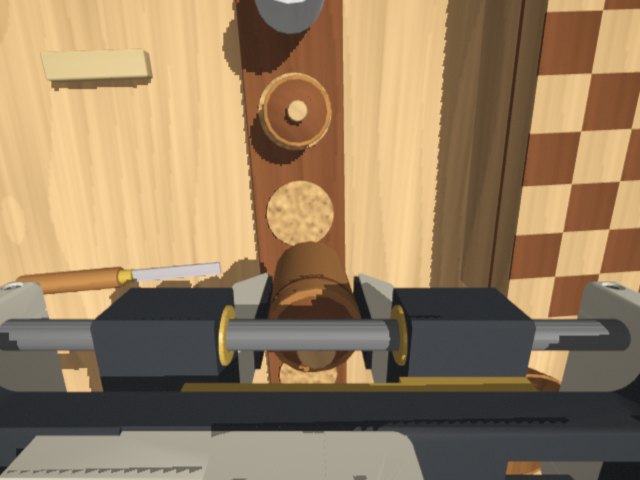

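```bash
python3 -m handwheel '{"translation":[[0,0,-0.15],[0,0,-0.2],[0,0,-0.2],[0,0,-0.15],[0,0,-0.08],[0,0,-0.04],[0,0,0],[0,0,0]],"twist":[0,0,0,0,0,0,0,0]}' -
python3 -c "
from h import *
c=snap('side','s6.png');st()
im=cv2.imread('pics/s6.png')[160:320,220:340];cv2.imwrite('pics/s6c.png',cv2.resize(im,None,fx=5,fy=4))"
```

```text
time: 25.0
tool_pos: [607.6, 59.7, 87.5]
tcp_rot: [3.128, -0.062, 0.011]
contact_force: [-0.5, -0.3, -0.6]
grip_width: 40.2
t 25.05 pos [607.7  59.7  87.6] rot [ 3.128 -0.063  0.011] F [-0.7  0.  -1. ] g 39.7
```

View pics/s6c.png

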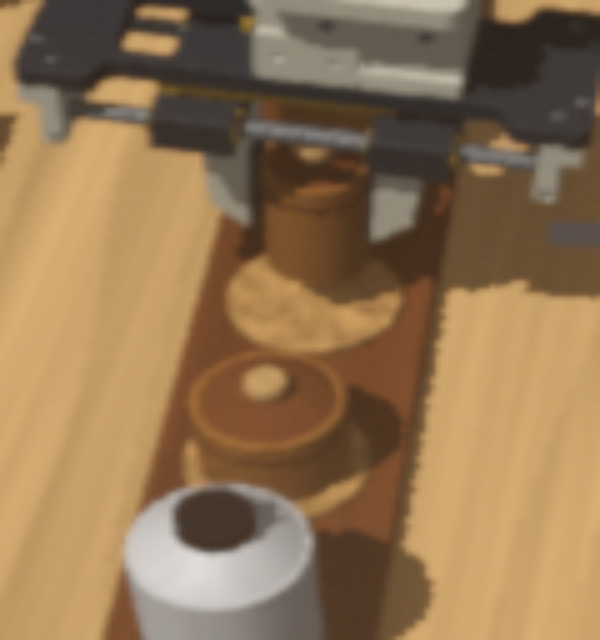

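```bash
python3 -m handwheel '{"translation":[[0.015,0.043,0],[0,0,0],[0,0,-0.05],[0,0,-0.04],[0,0,-0.02],[0,0,-0.01],[0,0,0],[0,0,0]],"twist":[0,0,0,0,0,0,0,0]}' -
python3 -c "
from h import *
capture('wrist');st()"
```

```text
time: 26.05
tool_pos: [610.3, 66.9, 69.0]
tcp_rot: [3.128, -0.064, 0.011]
contact_force: [0.3, -0.1, -0.8]
grip_width: 40.3
t 26.1 pos [610.4  66.9  69. ] rot [ 3.128 -0.064  0.011] F [-0.1  0.2 -0.9] g 40.1
```

```bash
python3 -m handwheel '{"translation":[[-0.005,0,-0.01],[0,0,-0.01],[0,0,-0.008],[0,0,0],[0,0,0],[0,0,0],[0,0,0],[0,0,0]],"twist":[0,0,0,0,0,0,0,0]}' -
python3 -c "
from h import *
c=snap('side','s7.png');st()
im=cv2.imread('pics/s7.png')[160:320,220:340];cv2.imwrite('pics/s7c.png',cv2.resize(im,None,fx=5,fy=4))"
```

```text
time: 27.1
tool_pos: [609.8, 66.9, 65.0]
tcp_rot: [3.128, -0.065, 0.011]
contact_force: [0.2, 0.3, -0.4]
grip_width: 40.1
t 27.15 pos [609.8  66.9  65. ] rot [ 3.128 -0.065  0.011] F [-0.2  0.4 -0.1] g 39.7
```

View pics/s7c.png

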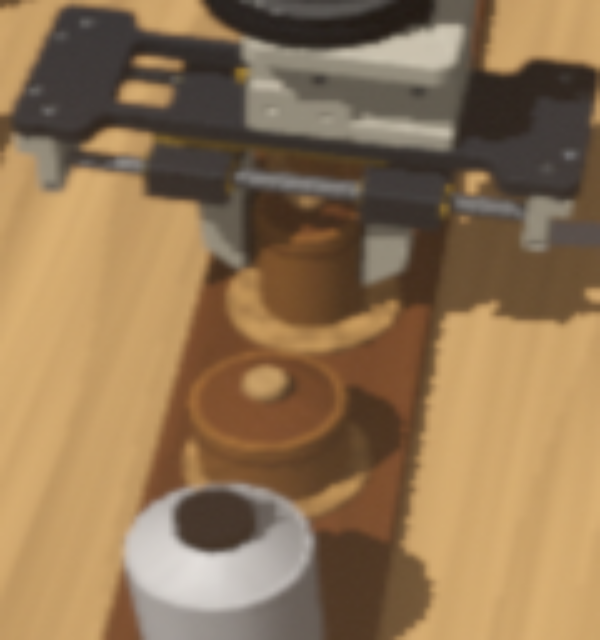

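```bash
python3 -m handwheel '{"translation":[[0,0,-0.008],[0,0,-0.005],[0,0,0],[0,0,0],[0,0,0],[0,0,0],[0,0,0],[0,0,0]],"twist":[0,0,0,0,0,0,0,0]}' -
python3 -m handwheel '{"translation":[[0,0,0],[0,0,0],[0,0,0],[0,0,0],[0,0,0],[0,0,0.1],[0,0,0.25],[0,0,0.4]],"twist":[0,0,0,0,0,0,0,0]}' 0
python3 -c "
from h import *
st();c=find('side','box_76','s8.png');st()
im=cv2.imread('pics/s8.png')[120:280,220:340];cv2.imwrite('pics/s8c.png',cv2.resize(im,None,fx=5,fy=4))"
```

```text
time: 28.15
tool_pos: [610.0, 66.9, 65.0]
tcp_rot: [3.128, -0.066, 0.012]
contact_force: [-0.2, 0.4, 1.3]
grip_width: 40.1
time: 29.15
tool_pos: [607.3, 66.8, 176.9]
tcp_rot: [3.128, -0.056, 0.011]
contact_force: [0.5, -0.5, 0.4]
grip_width: 91.6
t 29.15 pos [607.3  66.8 176.9] rot [ 3.128 -0.056  0.011] F [ 0.5 -0.5  0.4] g 91.6
box_76 0.98 [446.9 322.7  -3.3]
box_76 0.97 [604.8 157.7  17.7]
box_76 0.78 [616.5  66.7  15.9]
box_76 0.74 [4.284e+02 4.020e+02 1.000e-01]
box_76 0.69 [619.5 -31.8  13.5]
t 29.25 pos [612.   66.9 184.9] rot [ 3.128 -0.074  0.012] F [ 0.1 -0.2  0.2] g 92.1
```

View pics/s8c.png

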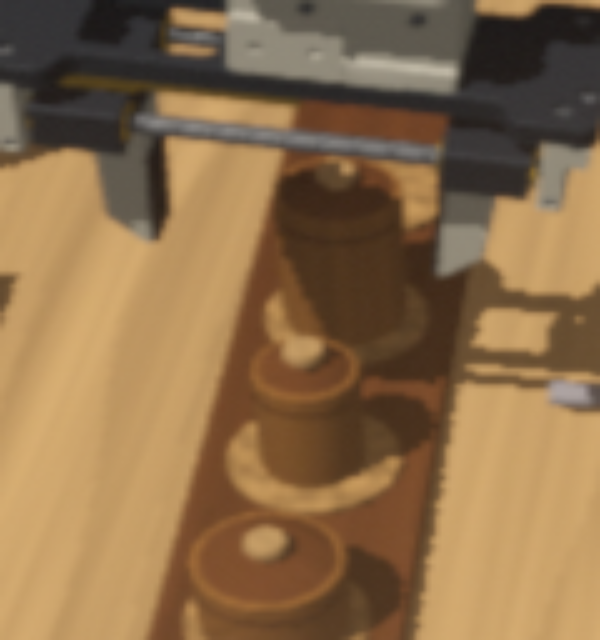

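```bash
python3 -m handwheel '{"translation":[[0,0,0.15],[-0.1,0.11,0.15],[-0.17,0.21,0.1],[-0.21,0.26,0],[-0.21,0.26,0],[-0.21,0.26,0],[-0.15,0.18,0],[-0.07,0.09,0]],"twist":[0,0,0,0,0,0,0,0]}' -
python3 -c "
from h import *
capture('side');capture('side');st();c=find('wrist','box_116','w12.png');st()
print(lid(c,(445,324),116,44))
c=find('scene','box_116','sc2.png')"
```

```text
time: 30.25
tool_pos: [439.8, 276.5, 255.2]
tcp_rot: [3.131, -0.087, 0.008]
contact_force: [-0.3, -0.0, 0.5]
grip_width: 92.1
t 30.35 pos [440.3 276.2 255. ] rot [ 3.131 -0.087  0.008] F [ 0.7 -0.1  0.3] g 91.6
box_116 0.94 [611.3  67.8  13.2]
box_116 0.6 [421.6 405.9  -0.7]
box_116 0.59 [441.2 325.   -1.5]
t 30.45 pos [441.5 274.8 254.5] rot [ 3.13  -0.087  0.006] F [-0.8 -0.3  0.2] g 91.8
(array([440.39817882, 323.91609597]), np.float64(-44.559383392333984))
box_116 0.75 [617.3 -32.   17.2]
box_116 0.73 [615.6  63.5  16.3]
box_116 0.67 [443.8 321.3  -1.8]
box_116 0.66 [424.1 404.8   0.6]
box_116 0.49 [599.2 250.1  16.1]
```

View pics/w12.png

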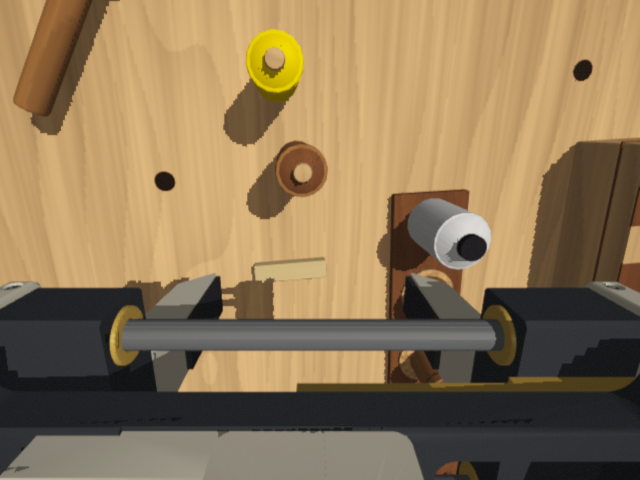

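View pics/sc2.png

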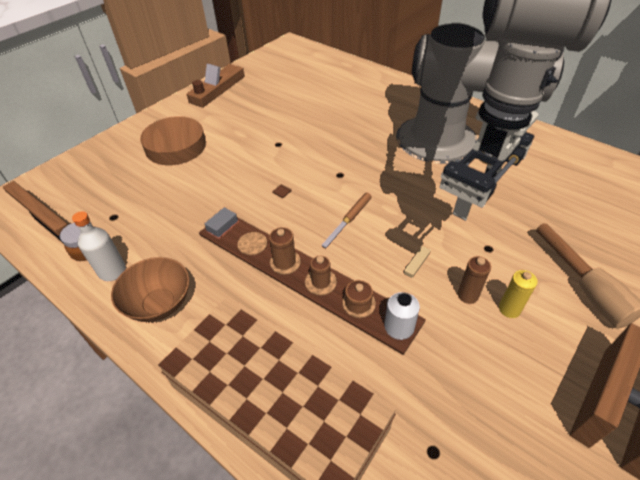

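```bash
python3 -m handwheel '{"translation":[[0.01,0.15,0],[0,0.13,0],[0,0.02,-0.12],[0,0,-0.2],[0,0,-0.25],[0,0,-0.22],[0,0,-0.15],[0,0,-0.05]],"twist":[0,0,0,0,0,0,0,0]}' 0
python3 -c "
from h import *
capture('side');st();c=snap('wrist','w13.png');c=snap('scene','sc3.png')"
```

```text
time: 31.55
tool_pos: [448.5, 318.4, 101.1]
tcp_rot: [3.13, -0.089, -0.003]
contact_force: [0.3, 0.6, -0.6]
grip_width: 92.2
t 31.6 pos [448.4 318.4 100.8] rot [ 3.129e+00 -8.800e-02 -3.000e-03] F [-0.4 -1.2 -0.7] g 92.0
```

View pics/w13.png

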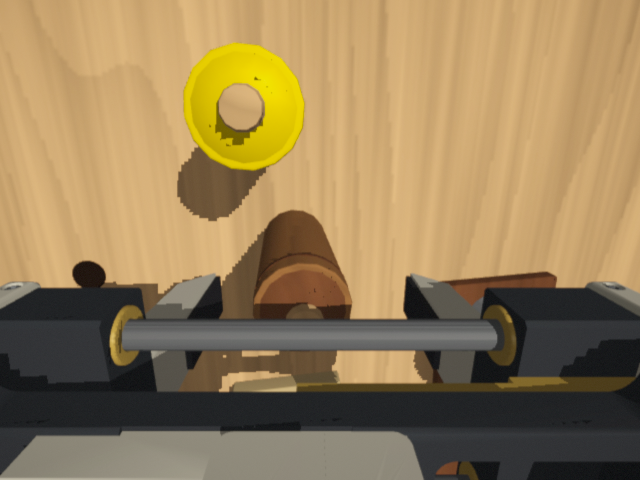

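View pics/sc3.png

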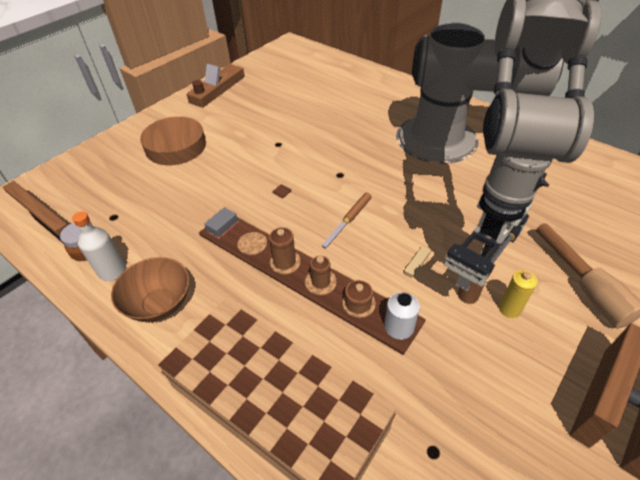

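```bash
python3 -c "
from h import *
c=capture('wrist');o=st()
print(ray(c,302,303,102),ray(c,302,312,116))"
```

```text
t 31.75 pos [449.4 319.2 103.4] rot [ 3.132e+00 -9.200e-02 -3.000e-03] F [ 1.  -0.5  0.1] g 91.5
[444.8854911  325.63585035 102.        ] [444.07290677 329.16579511 116.        ]
```

```bash
python3 -m handwheel '{"translation":[[-0.03,0.04,-0.04],[0,0,-0.04],[0,0,-0.03],[0,0,0],[0,0,0],[0,0,0],[0,0,0],[0,0,0]],"twist":[0,0,0,0,0,0,0,0]}' 0
python3 -m handwheel '{"translation":[[0,0,0],[0,0,0],[0,0,0],[0,0,0],[0,0,0],[0,0,0],[0,0,0],[0,0,0]],"twist":[0,0,0,0,0,0,0,0]}' 255
python3 -c "
from h import *
st();c=snap('wrist','w14.png');c=snap('side','s9.png')"
```

```text
time: 32.75
tool_pos: [445.7, 326.3, 88.3]
tcp_rot: [3.134, -0.096, -0.003]
contact_force: [0.3, 0.2, -0.1]
grip_width: 91.8
time: 33.75
tool_pos: [444.7, 326.3, 88.8]
tcp_rot: [3.134, -0.095, -0.003]
contact_force: [-0.3, -0.0, 0.7]
grip_width: 44.8
t 33.75 pos [444.7 326.3  88.8] rot [ 3.134e+00 -9.500e-02 -3.000e-03] F [-0.3 -0.   0.7] g 44.8
```

View pics/w14.png

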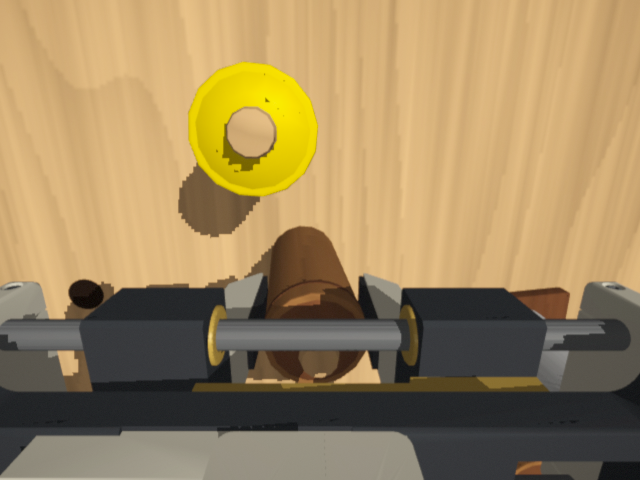

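View pics/s9.png

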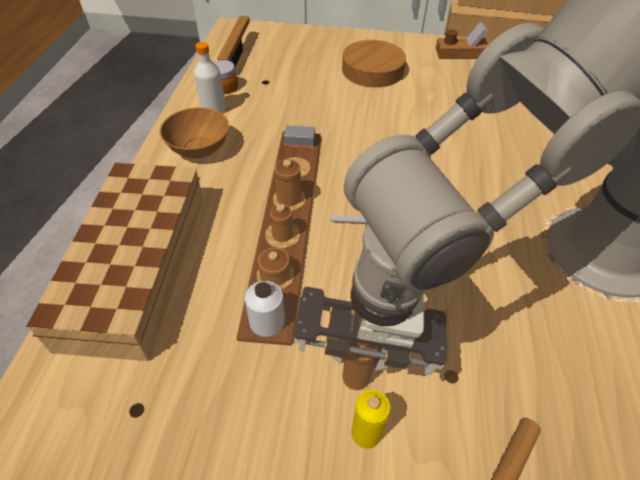

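```bash
python3 -m handwheel '{"translation":[[0,0,0.1],[0,0,0.25],[0,0,0.3],[0,0,0.3],[0.05,-0.12,0.1],[0.1,-0.25,0],[0.1,-0.27,0],[0.1,-0.27,0]],"twist":[0,0,0,0,0,0,0,0]}' -
python3 -m handwheel '{"translation":[[0.1,-0.27,0],[0.1,-0.27,0],[0.1,-0.27,0],[0.1,-0.27,0],[0.1,-0.27,0],[0.1,-0.27,0],[0.1,-0.25,0],[0.05,-0.13,0]],"twist":[0,0,0,0,0,0,0,0]}' -
python3 -c "
from h import *
capture('side');capture('side');st();c=snap('wrist','w15.png');c=snap('side','s10.png');st()"
```

```text
time: 34.85
tool_pos: [498.1, 188.2, 258.5]
tcp_rot: [3.136, -0.103, 0.003]
contact_force: [0.8, 0.1, 0.1]
grip_width: 44.9
time: 35.85
tool_pos: [613.7, -124.5, 266.6]
tcp_rot: [3.135, -0.113, 0.001]
contact_force: [-0.1, 1.4, -1.1]
grip_width: 45.6
t 35.95 pos [ 613.7 -124.4  266.3] rot [ 3.135 -0.113  0.   ] F [-0.5  0.4 -0.4] g 45.7
t 36.05 pos [ 613.  -121.8  266.1] rot [ 3.136e+00 -1.120e-01  3.000e-03] F [-1.   0.1 -0.7] g 44.9
```

View pics/w15.png

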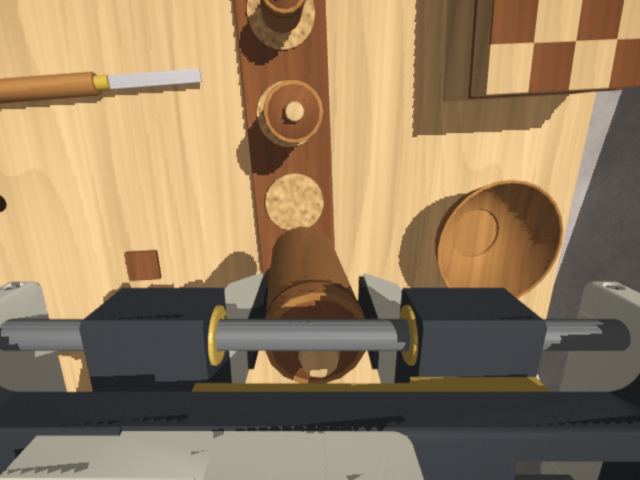

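View pics/s10.png

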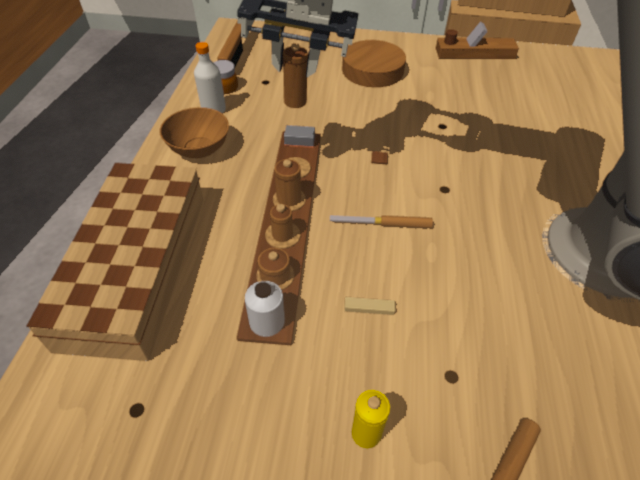

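```bash
python3 -c "
from h import *
c=capture('wrist');o=st()
print(pad(c,295,203), np.round(ray(c,316,325,102+o['tool_pos'][2]-88.8)-o['tool_pos'],1))
cs=capture('side');z=o['tool_pos'][2]-88.8
print(z,'base via side: ',ray(cs,295,100,z))
for d in spot_point('wrist','pad_1'): print(np.round(w(c,d['position']),1),d['score'])
for d in spot_point('side','box_116'): print(np.round(w(cs,d['position']),1),d['score'])"
```

```text
t 36.1 pos [ 613.  -121.3  266.2] rot [ 3.136e+00 -1.120e-01  3.000e-03] F [-0.2  0.1 -1.7] g 45.2
(array([294.9, 204.4,  57.7,  58.2]), array([ 621.1, -122.6,   15. ])) [ 0.3  3.5 13.2]
177.3901853855487 base via side:  [ 618.19907257 -132.94523194  177.39018539]
[ 621.5 -130.9   12.6] 0.64
[426.2 404.8   1.8] 0.97
[ 618.7 -123.3  176.4] 0.93
[618.5 -29.3  13.7] 0.69
[604.4 159.5  14.7] 0.56
[613.3  68.7  13.3] 0.56
```

```bash
python3 -m handwheel '{"translation":[[0.03,0,-0.1],[0,0,-0.18],[0,0,-0.2],[0,0,-0.2],[0,0,-0.15],[0,0,-0.06],[0,0,0],[0,0,0]],"twist":[0,0,0,0,0,0,0,0]}' -
python3 -c "
from h import *
c=snap('side','s11.png');st()
for d in spot_point('side','box_116'): print(np.round(w(c,d['position']),1),d['score'])
im=cv2.imread('pics/s11.png')[80:240,240:360];cv2.imwrite('pics/s11c.png',cv2.resize(im,None,fx=4,fy=4))
cv2.imwrite('pics/s11c.png',cv2.resize(im,None,fx=4,fy=3.7))"
```

```text
time: 37.25
tool_pos: [617.3, -116.4, 125.2]
tcp_rot: [3.136, -0.111, 0.009]
contact_force: [1.0, -0.3, -0.5]
grip_width: 45.0
t 37.3 pos [ 617.3 -116.4  125.3] rot [ 3.136 -0.111  0.009] F [ 0.1 -0.9 -0.8] g 45.3
[618.2 -29.   12.1] 0.97
[429.  402.6  -3. ] 0.89
[604.5 161.6  14.7] 0.76
[ 624.6 -118.6   33.3] 0.68
[611.8  67.   12.2] 0.57
```

View pics/s11c.png

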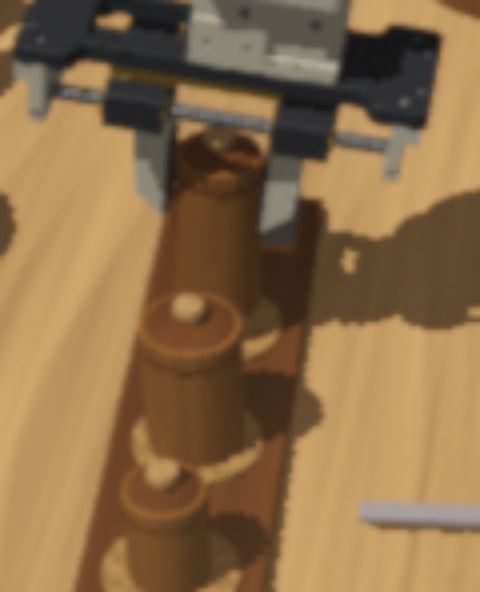

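```bash
python3 -m handwheel '{"translation":[[-0.013,-0.033,0],[0,0,0],[0,0,-0.05],[0,0,-0.05],[0,0,-0.02],[0,0,0],[0,0,0],[0,0,0]],"twist":[0,0,0,0,0,0,0,0]}' -
python3 -c "
from h import *
c=snap('scene','sc4.png');st()
for d in spot_point('scene','box_116'): print(np.round(w(c,d['position']),1),d['score'])
im=cv2.imread('pics/sc4.png')[150:310,190:350];cv2.imwrite('pics/sc4c.png',cv2.resize(im,None,fx=3.7,fy=3.7))"
```

```text
time: 38.35
tool_pos: [615.7, -122.1, 107.3]
tcp_rot: [3.135, -0.113, 0.009]
contact_force: [0.4, 0.4, -1.7]
grip_width: 45.7
t 38.4 pos [ 615.7 -122.1  107.3] rot [ 3.135 -0.113  0.009] F [ 0.5 -0.5 -1.4] g 45.1
[616.   62.6  19.1] 0.94
[ 619.5 -126.1   17.7] 0.8
[424.5 404.   -0.5] 0.79
[608.6 161.6  17.9] 0.71
[620.3 -33.5  17.7] 0.62
```

View pics/sc4c.png

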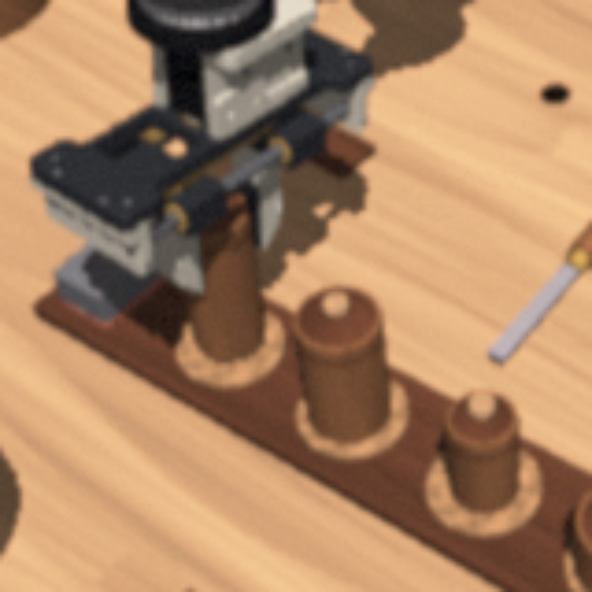

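```bash
python3 -m handwheel '{"translation":[[0,0,-0.012],[0,0,-0.012],[0,0,-0.008],[0,0,0],[0,0,0],[0,0,0],[0,0,0],[0,0,0]],"twist":[0,0,0,0,0,0,0,0]}' -
python3 -c "
from h import *
capture('wrist');st()"
```

```text
time: 39.45
tool_pos: [616.4, -122.4, 104.2]
tcp_rot: [3.134, -0.116, 0.009]
contact_force: [-0.6, 0.2, 1.0]
grip_width: 45.5
t 39.5 pos [ 616.4 -122.4  104.2] rot [ 3.134 -0.116  0.009] F [-1.2 -0.2  0.8] g 45.3
```

```bash
python3 -m handwheel '{"translation":[[0,0,-0.005],[0,0,0],[0,0,0],[0,0,0],[0,0,0],[0,0,0],[0,0,0.08],[0,0,0.15]],"twist":[0,0,0,0,0,0,0,0]}' 0
python3 -m handwheel '{"translation":[[0,0,0.2],[0,0,0.3],[0,0,0.2],[-0.1,0,0.1],[-0.2,0,0],[-0.2,0,0],[-0.2,0,0],[-0.1,0,0]],"twist":[0,0,0,0,0,0,0,0]}' 0
python3 -c "
from h import *
capture('wrist');st()
for n in ('side','scene'):
  c=snap(n,n+'_f.png')
  for l in ('box_116','pad_1','oil_tin','sanding_block'): print(n,l,[(np.round(w(c,d['position'])).tolist(),round(d['score'],2)) for d in spot_point(n,l)])
for n,(a,b,e,f) in dict(side=(120,350,220,340),scene=(180,350,190,430)).items():
  im=cv2.imread(f'pics/{n}_f.png')[a:b,e:f];cv2.imwrite(f'pics/{n}_fc.png',cv2.resize(im,None,fx=2.5,fy=2.5))
"
```

```text
time: 40.5
tool_pos: [615.5, -122.1, 137.4]
tcp_rot: [3.136, -0.112, 0.009]
contact_force: [-0.8, 0.0, 0.7]
grip_width: 91.6
time: 41.5
tool_pos: [493.6, -122.2, 271.7]
tcp_rot: [3.13, -0.125, 0.011]
contact_force: [-0.2, 0.2, -0.2]
grip_width: 91.9
t 41.55 pos [ 492.5 -122.1  271.8] rot [ 3.13  -0.125  0.011] F [-1.3 -0.1  0.6] g 91.7
side box_116 [([426.0, 408.0, 2.0], 0.88), ([621.0, -126.0, 12.0], 0.75), ([615.0, 65.0, 15.0], 0.67), ([608.0, 161.0, 15.0], 0.62), ([619.0, -28.0, 13.0], 0.62)]
side pad_1 [([620.0, -32.0, 10.0], 0.67), ([623.0, -124.0, 8.0], 0.57), ([607.0, 65.0, 16.0], 0.56)]
side oil_tin [([600.0, 253.0, 10.0], 0.63), ([605.0, 165.0, 10.0], 0.17)]
side sanding_block [([629.0, -217.0, 10.0], 0.45)]
scene box_116 [([619.0, -127.0, 15.0], 0.91), ([622.0, -35.0, 13.0], 0.87), ([421.0, 403.0, -1.0], 0.73), ([612.0, 63.0, 17.0], 0.58), ([611.0, 161.0, 17.0], 0.56)]
scene pad_1 [([613.0, 66.0, 15.0], 0.73), ([614.0, -28.0, 13.0], 0.71), ([604.0, 158.0, 13.0], 0.6), ([622.0, -125.0, 16.0], 0.56)]
scene oil_tin [([601.0, 252.0, 11.0], 0.61), ([604.0, 160.0, 13.0], 0.6)]
scene sanding_block [([624.0, -210.0, 12.0], 0.55)]
```

View pics/side_fc.png

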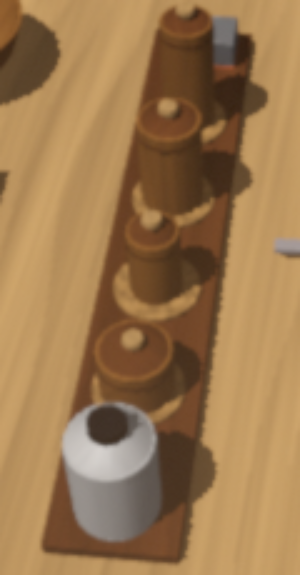

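View pics/scene_fc.png

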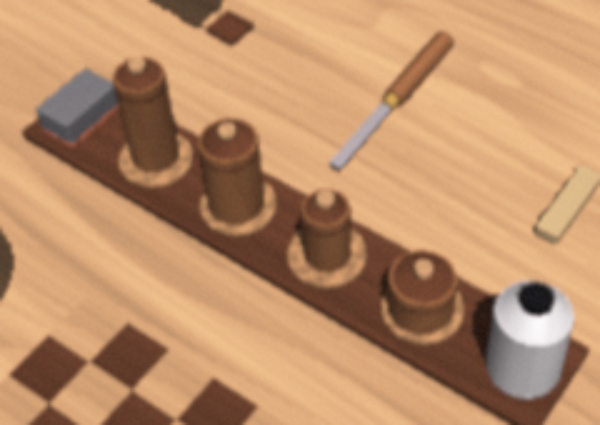

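```bash
python3 -c "
from h import *
o=[]
for n,(a,b,e,f) in dict(side=(120,200,260,340),scene=(195,275,215,295)).items():
  c=capture(n);im=cv2.resize(c['img'][a:b,e:f],None,fx=5,fy=5,interpolation=cv2.INTER_CUBIC)[:,:,::-1]
  o.append(im)
cv2.imwrite('pics/z.png',np.hstack(o))"
```

```text
(no output)
```

View pics/z.png

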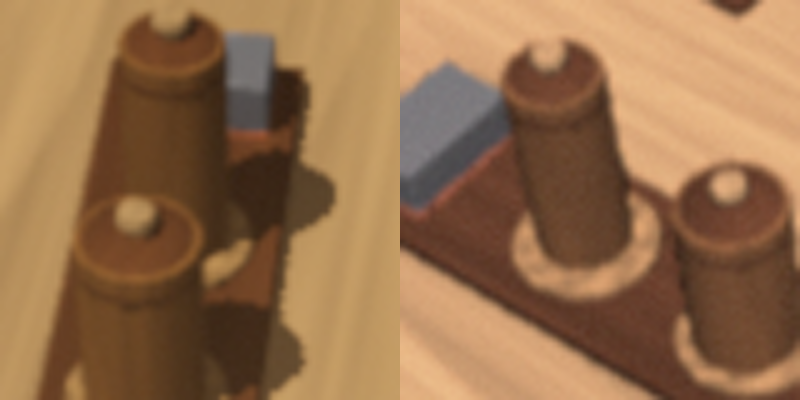

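```bash
python3 -c "
from h import *
st();print(close_job())"
```

```text
t 42.15 pos [ 495.  -122.3  270.2] rot [ 3.131 -0.124  0.011] F [ 0.5 -0.5  0.2] g 92.0
the job is handed in; nothing more can be done
None
```

All four boxes are standing upright on the cork pads in height order: box_56 next to the oil tin, then box_76, box_96, and box_116 next to the sanding block. I handed the job in at 42 s with the gripper open and clear of everything.

**Final checks:** both overview cameras show every box upright and looking centred on its pad. The network positions were within about 5 mm of my pad estimates, with one reading 8 mm off in y. That is roughly the networks' own 4 mm accuracy plus the camera calibration error. The tin and the block read within about 5 mm of where they started, so I saw no sign that they moved. The yellow look-alike was not touched.

**What disagreed:**
- **Tool tilt:** the gripper gradually tilted, reaching about 7° by the end, and the moves give no way to level it. The boxes still went down flat.
- **Pad positions:** the cameras differed by up to about 8 mm on the two pads nearest the block. I used close-up wrist views and the known 95 mm spacing instead.
- **Box_116 in the side view:** box_96 partly hides its pad there, so I confirmed its centring from the scene camera.

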